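Fish the sample canister out of the cold flask with the lifting hook

ROBOT

A 6-joint arm with a two-finger parallel gripper is mounted at the origin on the work surface. World frame = base frame: x ahead of the robot, y to its left, z up, the work surface at z = 0. Lengths are in mm, angles in rad, forces in N, time in s.
With the tool pointing down it reaches from about 250 to 775 mm from the base axis. Payload 4 kg.
Tool frame: the origin (TCP) lies between the finger pads; the fingertips stand 17 mm ahead of it and the grasp point (between the pads) lies 2 mm behind it; x points along the fingers, y is the direction in which the jaws open and shut, and the axes are right-handed (so a half turn about x gives the same grasp; the last joint's range is limited). The gripper opens to 94 mm and grips with 3 to 60 N. Pads are 16 mm wide; open, the fingers measure 119 mm over their backs; the gripper's body (75 mm by 177 mm) begins 78 mm behind the grasp point.
Start: joints at [-1.274, 0.087, 1.371, -0, 1.684, -0.103], TCP at [214.078, -506.645, 222.506] pointing down, gripper open.
Joint ranges: [-3.1, 3.1], [-0.76, 2.03], [0.27, 2.55], [-1.08, 4.22], [0.17, 2.65], [-2.57, 2.57]. Speed limits (rad/s): [2.79, 2.79, 3.14, 3.14, 3.14, 3.14].

INTERFACE

Orientations are given as [roll, pitch, yaw] about the fixed x, y, z axes, in that order (R = Rz(yaw) Ry(pitch) Rx(roll)).
In Python, from station import robot gives the robot as it stands.
- The arm moves only by the tool servo_tool, never from a script. Its argument "plan" is a list of rows, each an object of numbers: "x", "y", "z": the shift along the tool's x, y, z in m; "twist": the turn about the tool's x in degrees. A call has 1 to 10 rows; each row is the pose to reach, as a shift and turn from the pose measured when the call began, along the tool's axes at that moment; what a row does not reach only later rows make up. A row lasts 1/8 s, in which the tool goes at most 62.5 mm and 10.7 degrees, less where a joint would pass 70% of its speed; a pose out of reach is approached as far as the arm can. A call with a gripper value outside its range is refused whole. "fingers" is the opening, from -1 (shut) to 1 (fully open), so that 0 is half open, set as the call begins (left out, the last holds). The fingers move at their own pace and stop on an object; the grip force is fixed at half the most. Time passes only in rows, so rows that repeat a pose let the fingers close. It gives the time, the measured TCP pose, the force and the opening at its end, in the units of the state.
- robot.read_state(): the state, without advancing time (a new reading comes with each control period).
- robot.get_image(name): name is "side" or "top" or "wrist"; returns (picture, depth): 480x640x3 uint8, red, green, blue; 480x640 float32, mm along the optical axis (not along the pixel's ray), 0 where there is no reading.
- robot.camera_params(name): a dict with "intrinsics" (3x3 intrinsics, pixels), "world_from_camera" (4x4, takes a point from camera to world coordinates). Camera axes: x right, y down, z forward; pixel columns grow to the right and rows downward; lengths in mm; the calibration is good to about 2 mm. A picture is of the moment at which its call begins: read the wrist's pose just before it. camera_params takes no time and is no camera call; for the wrist camera it gives the pose at the moment of the call.
- robot.sign_off(): hands the job in, once; it reports no verdict.
The state is a dict: "time": time; "qpos": joint angles; "dq": joint speeds; "tau": joint torques, N m; "position": TCP position; "ee_rot": TCP orientation; "wrist_force": force on the tool from outside, world axes, zero at the start; "torque": the same for the moment, N m; "finger_gap": opening from 0.0 (shut) to 1.0 (fully open).
Only numpy, scipy, OpenCV 4.12 (cv2) and the standard library are available. Lean on these libraries where they do the work, as an engineer would, in place of code of your own. Each camera call takes 0.05 s, during which the arm holds its last target. There are 200 camera calls.

TASK

Take the lifting hook from its stand, reach down into the cold flask, catch the canister by its yellow bail and draw it out; the gripper itself must not touch the canister. Keep it upright, set it down gently in the metal tray and unhook it there, then hang the hook back in the fork of its stand. Leave the bottle, the stopper and the dishes where they stand.

Things in the scene. Friction and masses are not known exactly. Their poses are not given: they have to be found in the camera images.
- hook: Loose lifting hook, 0.15 kg, upright, 159 mm tall. Origin: centre of the underside of its dark flange (44 x 44 x 6 mm); z up. Blue square handle above, see hook_grip. Below: steel rod of radius 3 mm on the z axis, ending in a J that points to the hook's +x, see hook_seat; lowest point 93 mm below the origin. It starts hanging in the stand, J roughly towards the stand's -x.
- hook_grip (a point): Middle of the hook's blue handle (24 x 24 mm, 60 mm tall), on its axis, 36 mm above the hook's origin; the handle runs from 6 to 66 mm above that origin. Grip it here from above, on either pair of faces.
- hook_seat (a point): Where a bail rests: top of the J's bottom bar, 9 mm along x and 87 mm below the hook's origin. Wire radius 3 mm; bar centreline 90 mm below the origin, from x = 0 (rod) to x = 18 mm (upturned tip, its top 73 mm below the origin). Gap between rod and tip 12 mm; the J is 24 mm wide over all along x, 6 mm thick.
- stand: White hook stand, fixed. Origin on the table under the hook. Level fork, top at 115 mm: two 12 mm prongs, slot 20 mm wide along the stand's x, open at the -x end (x = -29 mm), closed at x = +10. Rod in the slot, flange on both prongs, J any way round. Bring it in or out along the slot, flange lifted a little. Column at x = 44 to 68 mm under the fork; base 10 mm thick, x -53 to 77, y +-55.
- flask: Blue upright cold flask, fixed, 120 mm in diameter, 145 mm tall, open at the top, with steel grips reaching 82 mm out at its +y and -y sides, 51 to 99 mm high. Origin: centre of its underside. Round vertical bore 88 mm in diameter down to the inner floor, 12 mm above the origin.
- canister: Loose aluminium canister, 0.17 to 0.35 kg, on the floor of the flask's bore. Origin: centre of its underside; z up. Closed drum 68 mm in diameter, 35 mm tall (coloured caps to 38 mm). A rigid yellow wire bail stands over it in its yz plane, see bail_top; the space under the bail is open along the canister's x. Same both ways round.
- bail_top (a point): Middle of the bail, on the wire's centreline, 77 mm above the canister's origin, 56 mm below the flask's mouth at the start. Wire radius 3 mm. The bail arches: 77 mm high at y = 0, 75 mm at y = +-12 mm, sloping to 52 mm at y = +-30 mm, then straight legs to the drum.
- tray: Bare metal tray, fixed, 150 x 150 mm, 18 mm tall, 5 mm walls and floor (inner floor 5 mm above the origin). Origin: centre of its underside.
- bottle: Bystander: media bottle with an orange cap, 60 mm in diameter, 115 mm tall; origin at the centre of its underside.
- stopper: Bystander: white flask stopper, 100 mm in diameter, 55 mm tall; origin at the centre of its underside.
- dishes: Bystander: stack of three clear culture dishes, 90 mm in diameter, 37 mm tall; origin at the centre of its underside.
There are look-alikes about, which are no part of the job. Several things look just like the tray: the one meant starts farthest to the robot's right. Leave any brown look-alike of the hook alone.

How it is judged:
By the outcome, as a careful person would: the job done as asked, in the order asked, and still so for the second after the job is handed in, with the robot touching nothing.
It also fails if it takes over 72 s, if anything falls off the work surface, if the arm or the gripper's body presses on something with over 40 N, if the wrist force passes 120 N, or if a joint passes its speed limit or range.

## Working session

There is one attempt and no reset: what is moved stays moved. The work goes in short steps, Python scripts to look and compute and a tool call to move; the robot and the scene stay as the last step left them, time stands still between calls to the robot, and variables do not carry over. Pictures are saved under pics/ and viewed, about 8 in all and at most 12, crops included, and the job is handed in when it is done.

Besides the shell and the picture viewer there is one more tool, called by a JSON object that holds its "op" and its "data". servo_tool: Moves the arm, as the interface text tells. Its arguments: {"type":"object","properties":{"plan":{"type":"array"},"fingers":{"type":"number"}},"required":["plan"]}

```bash
mkdir -p pics; ls; python3 - <<'E'
from station import robot
import numpy as np,cv2
s=robot.read_state();print({k:np.round(v,3) for k,v in s.items()})
ims=[]
for n in("top","side"):
    p,d=robot.get_image(n);c=robot.camera_params(n)
    np.savez(f"pics/{n}0.npz",p=p,d=d,K=c["intrinsics"],T=c["world_from_camera"])
    print(n,np.round(c["intrinsics"],1).tolist(),np.round(c["world_from_camera"],3).tolist(),(d>0).mean())
    cv2.imwrite(f"pics/{n}0.png",p[:,:,::-1])
E
```

```text
pics
{'time': np.float64(0.0), 'qpos': array([-1.274,  0.088,  1.372,  0.   ,  1.684, -0.103]), 'dq': array([ 0.002,  0.001, -0.   , -0.001,  0.   , -0.001]), 'tau': array([-1.0000e-03, -3.4018e+01, -3.0243e+01,  7.2000e-02,  3.3000e-02,
       -0.0000e+00]), 'position': array([ 213.93 , -506.152,  221.321]), 'ee_rot': array([-1.691,  1.569,  1.85 ]), 'wrist_force': array([ 0.455, -0.14 ,  0.063]), 'torque': array([-0.001,  0.037, -0.027]), 'finger_gap': np.float64(0.996)}
top [[571.9, 0.0, 319.2], [0.0, 571.9, 242.4], [0.0, 0.0, 1.0]] [[0.109, -0.973, 0.205, 224.78], [-0.994, -0.108, 0.017, -24.029], [0.006, -0.205, -0.979, 1542.092], [0.0, 0.0, 0.0, 1.0]] 0.99619140625
side [[575.9, 0.0, 324.5], [0.0, 575.9, 237.4], [0.0, 0.0, 1.0]] [[0.996, -0.07, 0.05, 473.502], [-0.084, -0.667, 0.741, -1075.48], [-0.018, -0.742, -0.67, 1105.451], [0.0, 0.0, 0.0, 1.0]] 0.99611328125
```

View pics/top0.png

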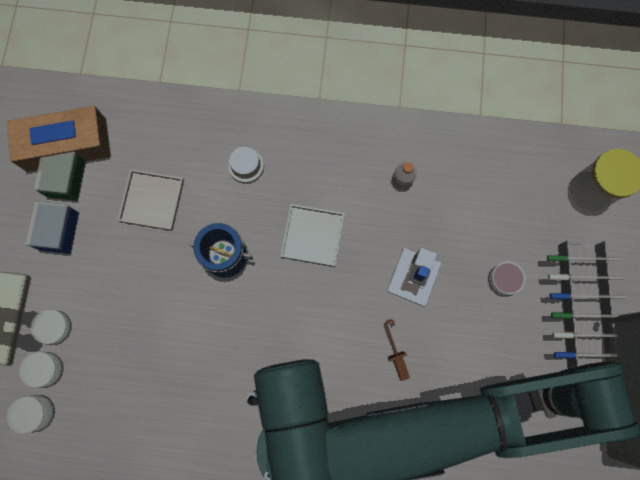

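View pics/side0.png

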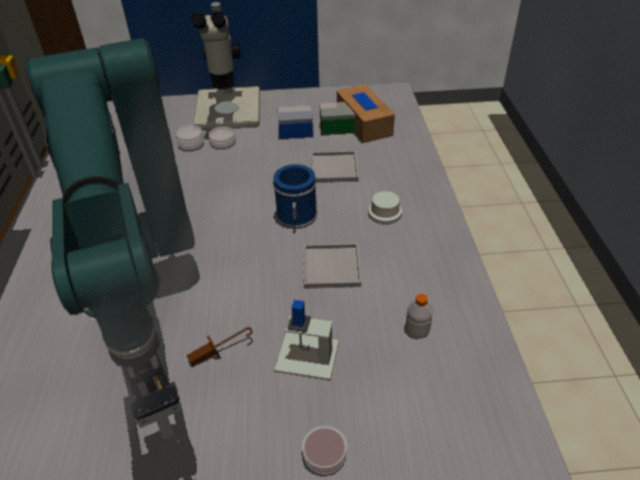

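Top view: hook, blue handle, at (422,271) in its white stand. Brown look-alike at (397,350), lying down. Trays at (312,236) and (152,200), plus a whitish patch at (452,398) partly under the arm that could be a third tray. Flask (218,248), dishes (508,278), bottle (404,175), stopper (245,163). Side view: hook (298,313), brown hook (218,347), trays (332,265) and (335,166).

```bash
cat > h.py <<'E'
import numpy as np,cv2
def load(n):
    z=np.load(f"pics/{n}.npz");return z["p"],z["d"],z["K"],z["T"]
def cloud(d,K,T):
    v,u=np.mgrid[0:480,0:640]
    P=np.stack([(u-K[0,2])/K[0,0]*d,(v-K[1,2])/K[1,1]*d,d],-1)@T[:3,:3].T+T[:3,3]
    P[d<=0]=np.nan
    return P
def ray(u,v,z,K,T):
    r=T[:3,:3]@np.array([(u-K[0,2])/K[0,0],(v-K[1,2])/K[1,1],1]);o=T[:3,3]
    return o+r*(z-o[2])/r[2]
def comps(m,amin=8):
    n,l,s,c=cv2.connectedComponentsWithStats(m.astype(np.uint8))
    return [(l==i,s[i],c[i]) for i in range(1,n) if s[i][4]>=amin]
E
python3 - <<'E'
from h import *
from station import robot
for n in("top0","side0"):
    p,d,K,T=load(n);P=cloud(d,K,T);hsv=cv2.cvtColor(p,cv2.COLOR_RGB2HSV)
    print(n,"table z",np.nanmedian(P[300:330,260:300,2]) if n=="top0" else np.nanmedian(P[300:330,400:404,2]))
    blue=(hsv[...,0]>105)&(hsv[...,0]<130)&(hsv[...,1]>150)&(hsv[...,2]>50)
    for m,s,c in comps(blue,30):
        q=P[m];print("blue",np.round(c),s[4],np.round(np.nanmean(q,0)),"z",np.round(np.nanpercentile(q[:,2],[5,95])))
        top=q[q[:,2]>np.nanpercentile(q[:,2],95)-8]
        print("   top",np.round(np.nanmean(top,0)),np.round(np.nanmin(top,0)),np.round(np.nanmax(top,0)))
    if n=="top0":
        yel=(hsv[...,0]>20)&(hsv[...,0]<35)&(hsv[...,1]>120)
        for m,s,c in comps(yel,4):
            print("yel",np.round(c),s[4],np.round(np.nanmean(P[m],0)))
        for (u,v) in[(452,398),(312,236),(152,200),(404,175),(245,163),(508,278),(397,350)]: print((u,v),np.round(P[v,u]),p[v,u])
        x,y,w,h=190,215,70,65
        a=cv2.resize(p[215:280,185:255],None,fx=5,fy=5,interpolation=2)
        b=cv2.resize(p[235:315,380:450],None,fx=5,fy=5,interpolation=2)[:325]
        cv2.imwrite("pics/crop1.png",np.hstack([a,b])[:,:,::-1])
E
```

```text
top0 table z -0.5960889706502712
blue [ 52. 132.] 679 [749. 748.  94.] z [89. 99.]
   top [749. 747.  95.] [712. 688.  91.] [787. 807. 106.]
blue [226. 229.] 33 [526. 236. 143.] z [140. 148.]
   top [527. 237. 144.] [513. 221. 141.] [537. 253. 149.]
blue [423. 272.] 87 [ 466. -256.  179.] z [169. 185.]
   top [ 466. -258.  181.] [ 455. -269.  177.] [ 477. -245.  186.]
blue [560. 296.] 96 [ 461. -634.   71.] z [65. 76.]
   top [ 461. -634.   72.] [ 454. -657.   68.] [ 470. -608.   80.]
blue [565. 355.] 105 [ 313. -649.   71.] z [65. 77.]
   top [ 312. -649.   73.] [ 305. -671.   69.] [ 321. -625.   81.]
yel [618. 172.] 1775 [ 779. -736.  160.]
yel [220. 250.] 31 [480. 256.  84.]
(452, 398) [ 173. -387.    1.] [109 108 106]
(312, 236) [562.  24.   6.] [152 159 155]
(152, 200) [615. 478.   6.] [149 151 144]
(404, 175) [ 737. -204.   87.] [102  98  94]
(245, 163) [734. 227.  56.] [150 157 163]
(508, 278) [ 500. -509.   33.] [112  95  99]
(397, 350) [ 280. -235.   -2.] [119 116 114]
side0 table z 0.4140477151668165
blue [365. 101.] 190 [750. 745.  95.] z [ 91. 100.]
   top [750. 743.  96.] [715. 688.  92.] [781. 804. 102.]
blue [296. 130.] 421 [499. 676.  36.] z [11. 59.]
   top [500. 675.  56.] [446. 665.  51.] [554. 687.  65.]
blue [294. 179.] 349 [479. 247. 139.] z [ 89. 148.]
   top [480. 242. 145.] [424. 191. 140.] [535. 310. 151.]
blue [298. 313.] 248 [ 466. -266.  162.] z [130. 183.]
   top [ 468. -262.  180.] [ 455. -276.  175.] [ 479. -249.  185.]
```

View pics/crop1.png

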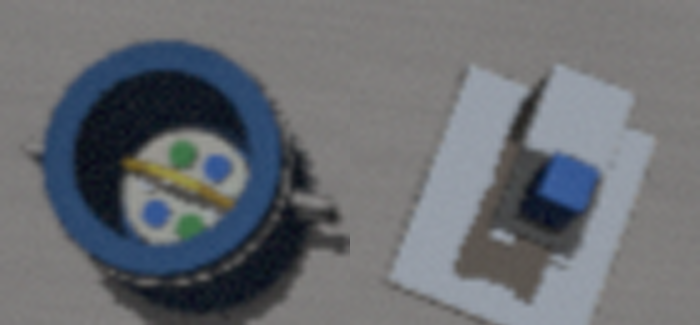

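Crop: bail crosses from (125,162) to (235,203) in the left panel. Right panel shows the blue handle on its dark flange in the white stand, so this is the real hook, not the brown one. The patch at (452,398) reads z≈1, which suggests lit table; I'll re-check it once the arm moves. Now the precise poses.

```bash
python3 - <<'E'
from h import *
def rect(q,name):
    r=cv2.minAreaRect(q[:,:2].astype(np.float32));print(name,"c",np.round(r[0],1),"size",np.round(r[1],1),"ang",round(r[2],1))
for n in("top0","side0"):
    p,d,K,T=load(n);P=cloud(d,K,T);hsv=cv2.cvtColor(p,cv2.COLOR_RGB2HSV);print(n)
    X,Y,Z=P[...,0],P[...,1],P[...,2]
    near=(np.hypot(X-470,Y+260)<110)
    blue=(hsv[...,0]>105)&(hsv[...,0]<130)&(hsv[...,1]>130)
    q=P[near&blue&(Z>176)];print("handle top n",len(q),q.mean(0).round(1));rect(q,"handle")
    # silhouettes by ray: handle-top pixels to z=181
    m=near&(Z>4)&(Z<16);q=P[m];rect(q,"base")
    m=near&(Z>108)&(Z<125);q=P[m];print("flange/fork lvl",len(q),q.mean(0).round(1))
    fl=m&(hsv[...,2]<95);rect(P[fl],"flange dark");wh=m&(hsv[...,2]>110);
    if wh.sum()>5: rect(P[wh],"fork white")
    # flask rim
    m=(np.hypot(X-480,Y-250)<85)&(Z>140)&(Z<150);q=P[m]
    from scipy.optimize import least_squares
    h=cv2.convexHull(q[:,:2].astype(np.float32))[:,0]
    f=least_squares(lambda a:np.hypot(h[:,0]-a[0],h[:,1]-a[1])-a[2],[480,250,60],loss="soft_l1");print("rim",f.x.round(1),q[:,2].mean())
    m=(np.hypot(X-480,Y-250)<100)&(Z>60)&(Z<110)&(np.hypot(X-f.x[0],Y-f.x[1])>64);
    for mm,s,c in comps(m,3): print("grip?",c.round(),s[4],P[mm].mean(0).round(1))
    yel=(hsv[...,0]>20)&(hsv[...,0]<35)&(hsv[...,1]>90)&(np.hypot(X-480,Y-250)<60)
    v,u=np.nonzero(yel)
    if len(v)>5:
        print("bail px",len(v),np.nanpercentile(Z[yel],[5,50,95]).round(1))
        Q=np.array([ray(a,b,88,K,T) for a,b in zip(u,v)]);print("bail line",cv2.fitLine(Q[:,:2].astype(np.float32),cv2.DIST_L2,0,.01,.01).ravel().round(2),Q.min(0).round(),Q.max(0).round())
        print(np.c_[u,v,P[yel].round()][::4].astype(int).tolist())
    m=(np.abs(X-562)<100)&(np.abs(Y-24)<100)&(Z>3.5)&(Z<30);c=max(comps(m),key=lambda t:t[1][4]);rect(P[c[0]],"tray")
E
```

```text
top0
handle top n 80 [ 466.7 -257.7  180.9]
handle c [ 466.7 -258. ] size [22.2 23.6] ang 72.8
base c [ 470.9 -262.2] size [212.3 212.3] ang 54.5
flange/fork lvl 472 [ 493.  -266.4  116.5]
flange dark c [ 467.6 -258.3] size [42.2 45.4] ang 74.0
fork white c [ 487.7 -266.4] size [44.6 97.2] ang 74.3
rim [480.2 251.2  59.6] 144.45473450208775
grip? [192. 245.] 15 [485.8 327.6  92.1]
grip? [249. 256.] 32 [473.4 177.5  89.2]
bail px 45 [61.9 87.3 94. ]
bail line [2.7000e-01 9.6000e-01 4.7969e+02 2.5494e+02] [470. 226.  88.] [488. 283.  88.]
[[210, 246, 499, 293, 31], [212, 247, 488, 278, 77], [212, 248, 486, 278, 75], [216, 248, 485, 265, 88], [217, 249, 482, 261, 90], [217, 250, 480, 261, 88], [221, 250, 480, 250, 96], [223, 251, 478, 244, 94], [224, 252, 476, 242, 90], [226, 253, 475, 238, 83], [228, 254, 474, 233, 80], [230, 255, 473, 229, 71]]
tray c [565.   25.1] size [164.  167.5] ang 87.1
side0
handle top n 95 [ 467.9 -260.9  180.7]
handle c [ 467.5 -260.6] size [26.2 22.5] ang 71.8
base c [ 463.8 -271.7] size [182.5 210.3] ang 65.3
flange/fork lvl 656 [ 492.1 -271.5  116.3]
flange dark c [ 489.4 -266.9] size [47.3 92.5] ang 72.8
fork white c [ 487.4 -266. ] size [48.7 96.6] ang 75.7
rim [479.5 251.2  60.9] 144.60197202382543
grip? [294. 211.] 41 [473.8 174.5  83. ]
tray c [563.1  32.9] size [177.4 158.8] ang 86.1
```

```bash
cat >> h.py <<'E'
from scipy.spatial.transform import Rotation as Ro
def go(x,y,z,yaw):
    "tool shift (m) and twist (deg) to put TCP at x,y,z mm with jaw axis (mod 180) along yaw deg"
    from station import robot
    s=robot.read_state();R=Ro.from_euler("xyz",s["ee_rot"]).as_matrix()
    sh=R.T@(np.array([x,y,z])-s["position"])
    cur=np.degrees(np.arctan2(R[1,1],R[0,1]));dy=(yaw-cur+90)%180-90
    print("t",round(float(s["time"]),2),"pos",s["position"].round(1),"jaw",round(cur,1),"toolx",R[:,0].round(3),"gap",round(float(s["finger_gap"]),3),"F",s["wrist_force"].round(1))
    print(" shift xyz m",(sh/1000).round(4),"twist",round(-dy,1),"q6",round(float(s["qpos"][5]),2))
E
python3 - <<'E'
from h import *
go(467,-259,260,74); go(467,-259,260,-16)
p,d,K,T=load("side0");a=cv2.resize(p[285:385,260:350],None,fx=6,fy=6,interpolation=2);cv2.imwrite("pics/crop2.png",a[:,:,::-1])
E
```

```text
t 0.1 pos [ 213.9 -506.2  221.4] jaw -67.1 toolx [-0.001  0.002 -1.   ] gap 0.997 F [ 0.2 -0.1  0.5]
 shift xyz m [-0.0383 -0.1293 -0.3293] twist 38.9 q6 -0.1
t 0.1 pos [ 213.9 -506.2  221.4] jaw -67.1 toolx [-0.001  0.002 -1.   ] gap 0.997 F [ 0.2 -0.1  0.5]
 shift xyz m [-0.0383 -0.1293 -0.3293] twist -51.1 q6 -0.1
```

View pics/crop2.png

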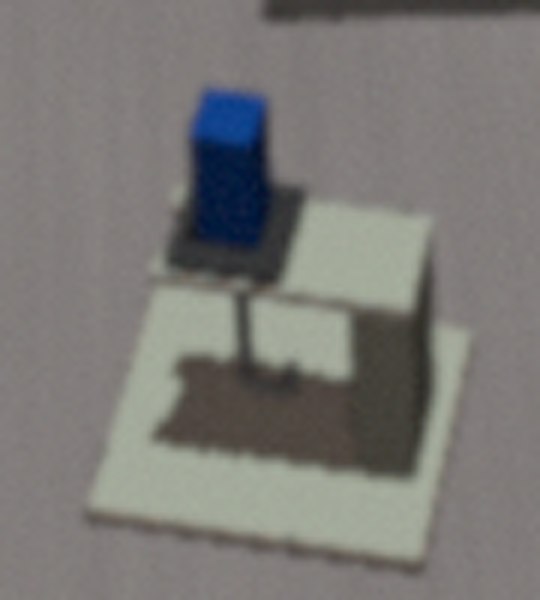

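Crop: blue handle on the flange. The rod goes down from (240,290) to about (245,380), and the J seems to run right to (295,370). That is towards the column, which disagrees with the text, so I'll check it once the hook is out. Moving above the hook.

{"op": "servo_tool", "data": {"plan": [{"x": -0.03, "y": -0.02, "z": -0.04, "twist": 8}, {"x": -0.0383, "y": -0.04, "z": -0.09, "twist": 16}, {"x": -0.0383, "y": -0.06, "z": -0.145, "twist": 24}, {"x": -0.0383, "y": -0.08, "z": -0.2, "twist": 32}, {"x": -0.0383, "y": -0.1, "z": -0.255, "twist": 38.9}, {"x": -0.0383, "y": -0.12, "z": -0.3, "twist": 38.9}, {"x": -0.0383, "y": -0.1293, "z": -0.3293, "twist": 38.9}, {"x": -0.0383, "y": -0.1293, "z": -0.3293, "twist": 38.9}, {"x": -0.0383, "y": -0.1293, "z": -0.3293, "twist": 38.9}], "fingers": 0.2}}

```text
time: 1.23
position: [466.4, -259.3, 259.6]
ee_rot: [-0.537, 1.568, 2.326]
wrist_force: [-0.2, -0.9, 0.2]
finger_gap: 0.603
```

```bash
cat >> h.py <<'E'
def snap(n,tag):
    from station import robot
    c=robot.camera_params(n);p,d=robot.get_image(n)
    np.savez(f"pics/{tag}.npz",p=p,d=d,K=c["intrinsics"],T=c["world_from_camera"]);cv2.imwrite(f"pics/{tag}.png",p[:,:,::-1])
    return p,d,c["intrinsics"],c["world_from_camera"]
E
python3 - <<'E'
from h import *
p,d,K,T=snap("wrist","w1");P=cloud(d,K,T);hsv=cv2.cvtColor(p,cv2.COLOR_RGB2HSV)
blue=(hsv[...,0]>105)&(hsv[...,0]<130)&(hsv[...,1]>130)
for m,s,c in comps(blue,200):
    q=P[m];q=q[q[:,2]>np.nanpercentile(q[:,2],90)-5];r=cv2.minAreaRect(q[:,:2].astype(np.float32));print(c.round(),s[4],q.mean(0).round(1),np.round(r[0],1),np.round(r[1],1),round(r[2],1))
X,Y,Z=P[...,0],P[...,1],P[...,2]
fl=(np.abs(Z-120)<6)&(np.hypot(X-467,Y+259)<45)&(hsv[...,2]<95)
q=P[fl];print("flange",len(q),cv2.minAreaRect(q[:,:2].astype(np.float32)) if len(q) else "")
p,d,K,T=snap("top","t1");P=cloud(d,K,T)
print("patch z",P[385:415,435:470,2].max())
go(467,-259,149,74)
E
```

```text
[321. 243.] 1432 [ 467.8 -258.7  181.1] [ 467.1 -258.4] [23.5 23.1] 73.3
flange 1273 ((464.19549560546875, -258.7233581542969), (44.91139221191406, 48.820762634277344), 74.00818634033203)
patch z nan
t 1.32 pos [ 466.2 -259.8  259.9] jaw -106.1 toolx [-0.001  0.002 -1.   ] gap 0.601 F [-0.6  0.5  0.9]
 shift xyz m [ 0.1109 -0.0009 -0.0008] twist -0.1 q6 1.24
```

View pics/w1.png

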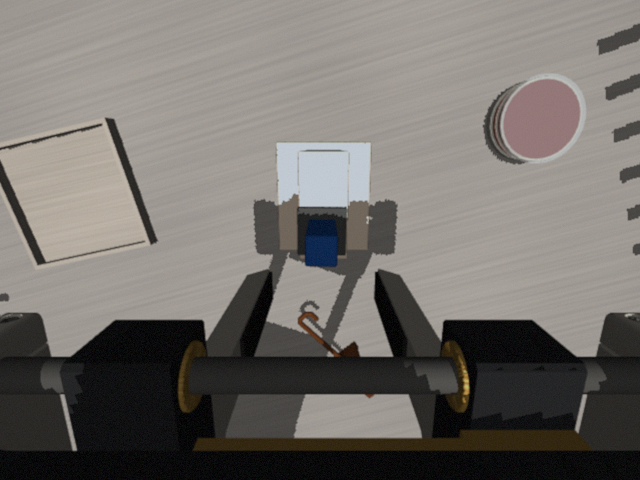

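Wrist view: handle at (321,243), centred between the fingers at (467,-258.6), 73.5° yaw. The brown hook at (330,335) is clear. Descend and grip.

{"op": "servo_tool", "data": {"plan": [{"x": 0.03, "z": -0.001}, {"x": 0.06, "z": -0.001}, {"x": 0.09, "z": -0.001}, {"x": 0.111, "z": -0.001}, {"x": 0.111, "z": -0.001}, {"x": 0.111, "z": -0.001}]}}

```text
schema error: expected keys x, y, z, twist
```

{"op": "servo_tool", "data": {"plan": [{"x": 0}, {"x": 0}, {"x": 0}, {"x": 0}, {"x": 0}, {"x": 0}], "fingers": -1}}

```text
schema error: expected keys x, y, z, twist
```

```bash
python3 - <<'E'
from h import *
a=np.radians(-16);print("slot -x dir",-np.cos(a),-np.sin(a))
go(467,-259,156,74);go(467-80*.961,-259+80*.276,156,74)
p,d,K,T=load("t1");P=cloud(d,K,T);print("patch z",np.nanmax(P[385:415,435:470,2]),np.nanmedian(P[385:415,435:470,2]))
E
```

```text
slot -x dir -0.9612616959383189 0.27563735581699916
t 1.32 pos [ 466.2 -259.8  259.9] jaw -106.1 toolx [-0.001  0.002 -1.   ] gap 0.601 F [-0.6  0.5  0.9]
 shift xyz m [ 0.1039 -0.0009 -0.0007] twist -0.1 q6 1.24
t 1.32 pos [ 466.2 -259.8  259.9] jaw -106.1 toolx [-0.001  0.002 -1.   ] gap 0.601 F [-0.6  0.5  0.9]
 shift xyz m [ 0.104  -0.0008  0.0792] twist -0.1 q6 1.24
patch z 9.387783126181603 -0.2190838069786878
```

The patch is flat table, so the tray near (562,25) is the farthest right one.

{"op": "servo_tool", "data": {"plan": [{"x": 0.03, "y": -0.001, "z": -0.001, "twist": 0}, {"x": 0.06, "y": -0.001, "z": -0.001, "twist": 0}, {"x": 0.09, "y": -0.001, "z": -0.001, "twist": 0}, {"x": 0.111, "y": -0.001, "z": -0.001, "twist": 0}, {"x": 0.111, "y": -0.001, "z": -0.001, "twist": 0}, {"x": 0.111, "y": -0.001, "z": -0.001, "twist": 0}]}}

```text
time: 2.08
position: [467.4, -259.8, 150.1]
ee_rot: [-1.62, 1.57, 1.24]
wrist_force: [0.3, 0.8, 0.8]
finger_gap: 0.599
```

{"op": "servo_tool", "data": {"plan": [{"x": 0, "y": 0, "z": 0, "twist": 0}, {"x": 0, "y": 0, "z": 0, "twist": 0}, {"x": 0, "y": 0, "z": 0, "twist": 0}, {"x": 0, "y": 0, "z": 0, "twist": 0}, {"x": 0, "y": 0, "z": 0, "twist": 0}, {"x": 0, "y": 0, "z": 0, "twist": 0}], "fingers": -1}}

```text
time: 2.82
position: [467.6, -259.6, 150.4]
ee_rot: [-1.933, 1.57, 0.927]
wrist_force: [-0.1, 0.7, 1.6]
finger_gap: 0.256
```

{"op": "servo_tool", "data": {"plan": [{"x": -0.003, "y": 0, "z": 0, "twist": 0}, {"x": -0.006, "y": 0, "z": 0, "twist": 0}, {"x": -0.006, "y": 0, "z": 0.01, "twist": 0}, {"x": -0.006, "y": 0, "z": 0.025, "twist": 0}, {"x": -0.006, "y": 0, "z": 0.04, "twist": 0}, {"x": -0.006, "y": 0, "z": 0.06, "twist": 0}, {"x": -0.006, "y": 0, "z": 0.08, "twist": 0}, {"x": -0.006, "y": 0, "z": 0.08, "twist": 0}]}}

```text
time: 3.82
position: [389.3, -236.9, 156.5]
ee_rot: [-2.363, 1.57, 0.496]
wrist_force: [1.2, -0.6, -2.6]
finger_gap: 0.254
```

```bash
python3 - <<'E'
from h import *
go(467,-259,156,74)
p,d,K,T=snap("side","s2");a=cv2.resize(p[260:400,190:350],None,fx=4,fy=4,interpolation=2);cv2.imwrite("pics/crop3.png",a[:,:,::-1])
E
```

```text
t 3.83 pos [ 389.3 -236.9  156.5] jaw -106.2 toolx [ 0.001  0.001 -1.   ] gap 0.254 F [ 1.2 -0.6 -2.6]
 shift xyz m [ 0.0005 -0.0005 -0.0808] twist -0.2 q6 1.18
```

View pics/crop3.png

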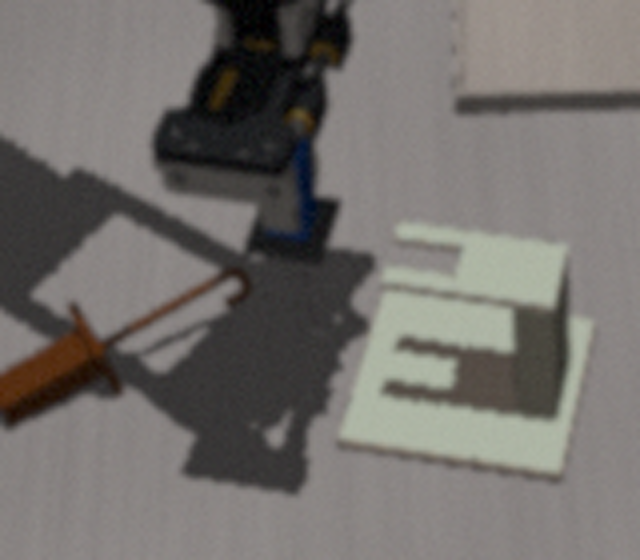

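Side crop: the hook is held at (285,190) and clear of the fork. The rod is lost against the shadow, so I'll lift, carry it over clear table and look again.

{"op": "servo_tool", "data": {"plan": [{"x": -0.04, "y": 0, "z": 0, "twist": 0}, {"x": -0.08, "y": -0.01, "z": 0, "twist": 0}, {"x": -0.12, "y": -0.04, "z": 0.002, "twist": 0}, {"x": -0.155, "y": -0.08, "z": 0.004, "twist": 0}, {"x": -0.164, "y": -0.125, "z": 0.006, "twist": 0}, {"x": -0.164, "y": -0.17, "z": 0.01, "twist": 0}, {"x": -0.164, "y": -0.215, "z": 0.014, "twist": 0}, {"x": -0.164, "y": -0.26, "z": 0.014, "twist": 0}, {"x": -0.164, "y": -0.305, "z": 0.014, "twist": 0}, {"x": -0.164, "y": -0.34, "z": 0.014, "twist": 0}]}}

```text
time: 5.12
position: [471.9, 95.1, 320.8]
ee_rot: [-2.619, 1.568, 0.241]
wrist_force: [-0.3, 0.6, -1.2]
finger_gap: 0.25
```

{"op": "servo_tool", "data": {"plan": [{"x": 0, "y": -0.03, "z": 0, "twist": 0}, {"x": 0, "y": -0.038, "z": 0, "twist": 0}, {"x": 0, "y": -0.038, "z": 0, "twist": 0}]}}

```text
time: 5.5
position: [482.6, 131.6, 320.6]
ee_rot: [-2.895, 1.569, -0.033]
wrist_force: [1.1, -1.6, -1.9]
finger_gap: 0.251
```

```bash
python3 - <<'E'
from h import *
from station import robot
go(480,253,290,74)
for n in("side","top"):
    p,d,K,T=snap(n,n[0]+"3");P=cloud(d,K,T);s=robot.read_state();t=s["position"];o=t[2]-34
    m=(np.hypot(P[...,0]-t[0],P[...,1]-t[1])<50)&(P[...,2]<o-8)&(P[...,2]>o-105)
    q=P[m]
    for lo in range(-105,-5,12):
        w=q[(q[:,2]>o+lo)&(q[:,2]<=o+lo+12)]
        if len(w): print(n,lo,len(w),(w.min(0)-t).round(1)[:2],(w.max(0)-t).round(1)[:2])
    if n=="side":
        u=(T[:3,:3].T@(np.array([t[0],t[1],o-60])-T[:3,3]));uv=K@u/u[2];print(uv)
        a,b=int(uv[0]),int(uv[1]);cv2.imwrite("pics/crop4.png",cv2.resize(p[max(0,b-60):b+60,a-70:a+70],None,fx=5,fy=5,interpolation=2)[:,:,::-1])
E
```

```text
t 5.5 pos [482.6 131.6 320.6] jaw -106.1 toolx [ 0.002 -0.    -1.   ] gap 0.251 F [ 1.1 -1.6 -1.9]
 shift xyz m [ 0.0305 -0.1159  0.0361] twist -0.1 q6 2.0
side -93 22 [-1.7 -9.9] [19.1  0.7]
side -81 18 [-3.6 -8.7] [19.5  2.9]
side -69 11 [-3.3 -3.8] [2.2 5.6]
side -57 7 [-2.8 -5.2] [0.3 3.9]
side -45 7 [-1.8 -5.4] [1.  2.4]
side -33 11 [-3.8 -5.8] [1.6 5.1]
side -21 8 [-3.1 -7.2] [2.1 1.7]
[295.06727161 177.844963     1.        ]
```

View pics/crop4.png

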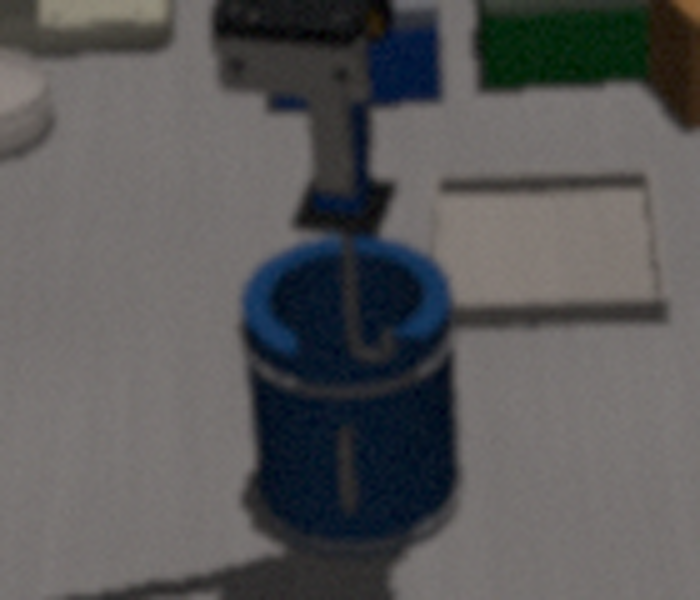

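Crop and depth agree: the J points to world +x, about -18°, away from the robot. That is opposite to the text. The canister is symmetric, so I'll hook from the robot's side, moving along (0.96,-0.28). First to the pre-insert point above the flask.

{"op": "servo_tool", "data": {"plan": [{"x": 0, "y": -0.03, "z": 0.017, "twist": 0}, {"x": 0, "y": -0.06, "z": 0.034, "twist": 0}, {"x": 0.01, "y": -0.09, "z": 0.05, "twist": 0}, {"x": 0.02, "y": -0.115, "z": 0.066, "twist": 0}, {"x": 0.03, "y": -0.115, "z": 0.066, "twist": 0}, {"x": 0.03, "y": -0.115, "z": 0.066, "twist": 0}]}}

```text
time: 6.35
position: [451.0, 258.3, 289.9]
ee_rot: [2.478, 1.569, -0.947]
wrist_force: [-0.8, -0.3, -0.8]
finger_gap: 0.254
```

```bash
python3 - <<'E'
from h import *
from station import robot
go(451,261,186,74)
for n in("wrist","top"):
    p,d,K,T=snap(n,n[0]+"4");P=cloud(d,K,T);hsv=cv2.cvtColor(p,cv2.COLOR_RGB2HSV)
    X,Y,Z=P[...,0],P[...,1],P[...,2]
    yel=(hsv[...,0]>20)&(hsv[...,0]<35)&(hsv[...,1]>90)&(np.hypot(X-480,Y-251)<44)&(Z<120)
    v,u=np.nonzero(yel);print(n,len(v))
    if len(v)>5:
        for zz in(84,89):
            Q=np.array([ray(a,b,zz,K,T) for a,b in zip(u,v)]);print(zz,cv2.fitLine(Q[:,:2].astype(np.float32),cv2.DIST_L2,0,.01,.01).ravel().round(2))
        q=P[yel];hi=q[q[:,2]>80];print("hi",len(hi),hi.mean(0).round(1),np.percentile(q[:,2],[5,50,95]).round(1),cv2.fitLine(hi[:,:2].astype(np.float32),cv2.DIST_L2,0,.01,.01).ravel().round(2),hi.min(0).round(),hi.max(0).round())
E
```

```text
t 6.35 pos [451.  258.3 289.9] jaw -106.2 toolx [ 0.001 -0.001 -1.   ] gap 0.254 F [-0.8 -0.3 -0.8]
 shift xyz m [ 0.1039 -0.0027  0.0009] twist -0.2 q6 2.27
wrist 296
84 [2.7000e-01 9.6000e-01 4.8059e+02 2.5561e+02]
89 [2.7000e-01 9.6000e-01 4.8115e+02 2.5536e+02]
hi 188 [480.1 255.1  88.8] [48.6 86.4 92. ] [2.6000e-01 9.6000e-01 4.8007e+02 2.5505e+02] [473. 235.  80.] [487. 275.  94.]
top 2
```

View pics/w4.png

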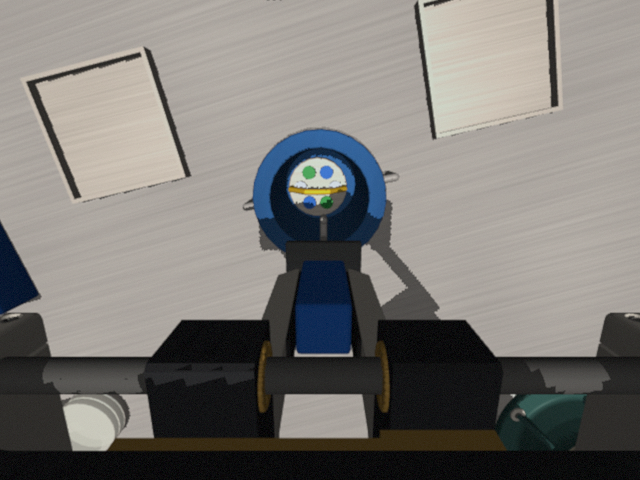

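Wrist view: bail at (318,190) square across the J, with the rod at (323,228) in front of it. The bail is at (480.2,255.1), along 74.5°, z about 89 as expected. Lowering beside the bail, clear of it.

{"op": "servo_tool", "data": {"plan": [{"x": 0, "y": -0.005, "z": 0.001, "twist": 0}, {"x": 0.008, "y": -0.005, "z": 0.001, "twist": 0}, {"x": 0.02, "y": -0.005, "z": 0.001, "twist": 0}, {"x": 0.034, "y": -0.005, "z": 0.001, "twist": 0}, {"x": 0.048, "y": -0.005, "z": 0.001, "twist": 0}, {"x": 0.062, "y": -0.005, "z": 0.001, "twist": 0}, {"x": 0.076, "y": -0.005, "z": 0.001, "twist": 0}, {"x": 0.088, "y": -0.005, "z": 0.001, "twist": 0}, {"x": 0.098, "y": -0.005, "z": 0.001, "twist": 0}, {"x": 0.104, "y": -0.005, "z": 0.001, "twist": 0}]}}

```text
time: 7.7
position: [452.2, 263.4, 186.5]
ee_rot: [-3.035, 1.568, -0.177]
wrist_force: [-0.3, 0.5, -0.7]
finger_gap: 0.252
```

{"op": "servo_tool", "data": {"plan": [{"x": 0, "y": 0, "z": 0, "twist": 0}, {"x": 0, "y": 0, "z": 0, "twist": 0}]}}

```text
time: 7.95
position: [452.5, 263.5, 186.9]
ee_rot: [-2.875, 1.567, -0.018]
wrist_force: [-0.2, 0.4, -0.5]
finger_gap: 0.256
```

```bash
python3 - <<'E'
from h import *
go(480.2-9*.961,255.1+9*.276,186,74)
E
```

```text
t 7.95 pos [452.5 263.5 186.9] jaw -106.3 toolx [ 0.003 -0.    -1.   ] gap 0.256 F [-0.2  0.4 -0.5]
 shift xyz m [ 0.001   0.0003 -0.02  ] twist -0.3 q6 2.27
```

{"op": "servo_tool", "data": {"plan": [{"x": 0.001, "y": 0, "z": -0.004, "twist": 0}, {"x": 0.001, "y": 0, "z": -0.008, "twist": 0}, {"x": 0.001, "y": 0, "z": -0.012, "twist": 0}, {"x": 0.001, "y": 0, "z": -0.016, "twist": 0}, {"x": 0.001, "y": 0, "z": -0.02, "twist": 0}, {"x": 0.001, "y": 0, "z": -0.02, "twist": 0}]}}

```text
time: 8.7
position: [471.9, 257.7, 185.9]
ee_rot: [-2.917, 1.568, -0.059]
wrist_force: [-0.5, 0.4, -0.8]
finger_gap: 0.252
```

```bash
python3 - <<'E'
from h import *
go(480.2-9*.961,255.1+9*.276,186,74)
p,d,K,T=snap("wrist","w5");cv2.imwrite("pics/crop5.png",cv2.resize(p[120:280,230:420],None,fx=4,fy=4,interpolation=2)[:600,:,::-1])
E
```

```text
t 8.7 pos [471.9 257.7 185.9] jaw -106.3 toolx [ 0.003 -0.    -1.   ] gap 0.252 F [-0.5  0.4 -0.8]
 shift xyz m [-0.0001  0.0002  0.0003] twist -0.3 q6 2.25
```

View pics/crop5.png

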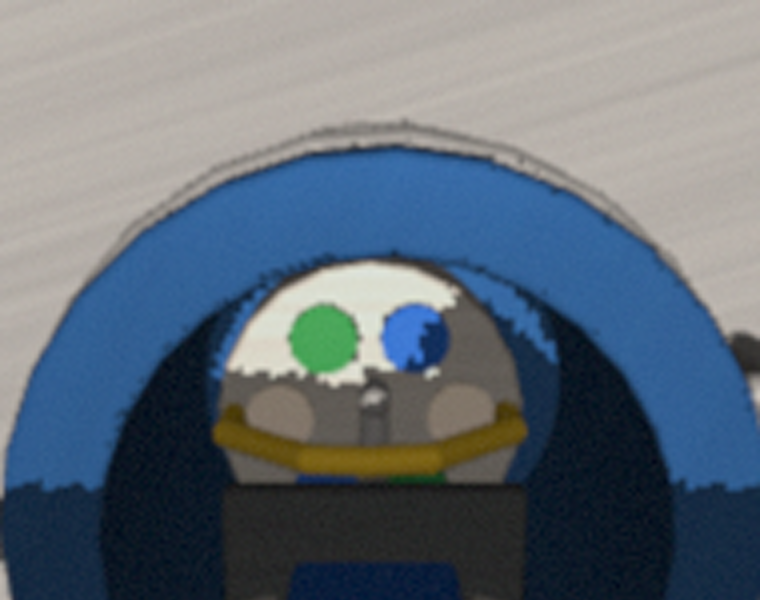

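Crop: the J tip sits past the bail at (375,395), centred under its top. Lifting gently.

{"op": "servo_tool", "data": {"plan": [{"x": -0.006, "y": 0, "z": 0, "twist": 0}, {"x": -0.012, "y": 0, "z": 0, "twist": 0}, {"x": -0.017, "y": 0, "z": 0, "twist": 0}, {"x": -0.02, "y": 0, "z": 0, "twist": 0}, {"x": -0.022, "y": 0, "z": 0, "twist": 0}, {"x": -0.024, "y": 0, "z": 0, "twist": 0}, {"x": -0.027, "y": 0, "z": 0, "twist": 0}, {"x": -0.03, "y": 0, "z": 0, "twist": 0}, {"x": -0.033, "y": 0, "z": 0, "twist": 0}, {"x": -0.033, "y": 0, "z": 0, "twist": 0}]}}

```text
time: 10.0
position: [471.8, 257.9, 219.3]
ee_rot: [-2.822, 1.567, 0.036]
wrist_force: [0.5, 0.4, -4.8]
finger_gap: 0.257
```

```bash
python3 - <<'E'
from h import *
go(471.9,256,390,74)
E
```

```text
t 10.0 pos [471.8 257.9 219.3] jaw -106.3 toolx [ 0.004  0.    -1.   ] gap 0.257 F [ 0.5  0.4 -4.8]
 shift xyz m [-0.1707  0.0016 -0.0012] twist -0.3 q6 2.25
```

Extra load is about 3.5 N, so the canister is on the hook. Drawing it out.

{"op": "servo_tool", "data": {"plan": [{"x": -0.005, "y": 0.001, "z": 0, "twist": 0}, {"x": -0.012, "y": 0.002, "z": 0, "twist": 0}, {"x": -0.022, "y": 0.003, "z": 0, "twist": 0}, {"x": -0.034, "y": 0.003, "z": 0, "twist": 0}, {"x": -0.047, "y": 0.003, "z": 0, "twist": 0}, {"x": -0.06, "y": 0.003, "z": 0, "twist": 0}, {"x": -0.073, "y": 0.003, "z": 0, "twist": 0}, {"x": -0.086, "y": 0.003, "z": 0, "twist": 0}, {"x": -0.099, "y": 0.003, "z": 0, "twist": 0}, {"x": -0.112, "y": 0.003, "z": 0, "twist": 0}]}}

```text
time: 11.25
position: [470.6, 255.0, 332.1]
ee_rot: [-2.8, 1.567, 0.057]
wrist_force: [-0.1, -0.5, -3.9]
finger_gap: 0.256
```

{"op": "servo_tool", "data": {"plan": [{"x": -0.013, "y": 0, "z": 0, "twist": 0}, {"x": -0.026, "y": 0, "z": 0, "twist": 0}, {"x": -0.038, "y": 0, "z": 0, "twist": 0}, {"x": -0.048, "y": 0, "z": 0, "twist": 0}, {"x": -0.056, "y": 0, "z": 0, "twist": 0}, {"x": -0.06, "y": 0, "z": 0, "twist": 0}, {"x": -0.06, "y": 0, "z": 0, "twist": 0}]}}

```text
time: 12.12
position: [470.4, 255.0, 392.3]
ee_rot: [-2.802, 1.567, 0.055]
wrist_force: [0.4, 0.1, -3.3]
finger_gap: 0.253
```

```bash
python3 - <<'E'
from h import *
p,d,K,T=load("w4");P=cloud(d,K,T)
# tray from w4 (left/right) and top0: rim height
for n in("w4","top0","t4"):
    p,d,K,T=load(n);P=cloud(d,K,T);X,Y,Z=P[...,0],P[...,1],P[...,2]
    rim=(abs(X-562)<95)&(abs(Y-24)<95)&(Z>13)&(Z<23);q=P[rim]
    lo,hi=np.percentile(q[:,:2],1,0),np.percentile(q[:,:2],99,0)
    print(n,len(q),lo.round(),hi.round(),np.round(cv2.minAreaRect(q[:,:2].astype(np.float32)),1) if 0 else cv2.minAreaRect(q[:,:2].astype(np.float32)))
    fl=(abs(X-562)<95)&(abs(Y-24)<95)&(abs(Z-5.5)<2.0);c=max(comps(fl),key=lambda t:t[1][4]);print(" floor",P[c[0]].mean(0).round(1),len(P[c[0]]))
go(560-9,26,385,74)
p,d,K,T=snap("side","s6");cv2.imwrite("pics/crop6.png",cv2.resize(p[60:300,200:420],None,fx=2.5,fy=2.5,interpolation=2)[:,:,::-1])
E
```

```text
w4 2249 [485. -53.] [639. 102.] ((562.7486572265625, 22.971649169921875), (152.1110076904297, 150.09637451171875), 86.23848724365234)
 floor [561.3  22.4   5.4] 13937
top0 384 [486. -55.] [642. 100.] ((563.97314453125, 22.312976837158203), (150.0690155029297, 152.03546142578125), 86.2764892578125)
 floor [572.   16.1   5.4] 751
t4 374 [486. -55.] [642. 100.] ((564.3612060546875, 22.259323120117188), (149.97215270996094, 151.42605590820312), 86.3345947265625)
 floor [571.5  29.7   5.4] 760
t 12.12 pos [470.4 255.  392.3] jaw -106.3 toolx [ 0.004  0.    -1.   ] gap 0.253 F [ 0.4  0.1 -3.3]
 shift xyz m [ 0.0075  0.1972 -0.1416] twist -0.3 q6 2.25
```

View pics/crop6.png

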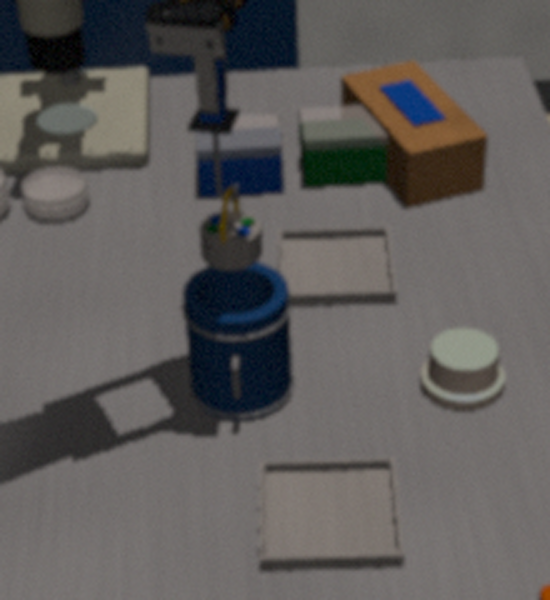

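Crop: the canister hangs upright at (231,238), clear of the flask mouth. Tray centre is (563,22.5). Carrying it over with ramped speed.

{"op": "servo_tool", "data": {"plan": [{"x": 0, "y": 0.003, "z": -0.002, "twist": 0}, {"x": 0, "y": 0.008, "z": -0.006, "twist": 0}, {"x": 0, "y": 0.016, "z": -0.012, "twist": 0}, {"x": 0, "y": 0.026, "z": -0.019, "twist": 0}, {"x": 0, "y": 0.038, "z": -0.028, "twist": 0}, {"x": 0, "y": 0.051, "z": -0.037, "twist": 0}, {"x": 0, "y": 0.064, "z": -0.047, "twist": 0}, {"x": 0, "y": 0.077, "z": -0.056, "twist": 0}, {"x": 0, "y": 0.09, "z": -0.066, "twist": 0}, {"x": 0, "y": 0.103, "z": -0.075, "twist": 0}]}}

```text
time: 13.42
position: [513.8, 134.0, 392.0]
ee_rot: [-2.881, 1.567, -0.024]
wrist_force: [0.9, 0.8, -4.8]
finger_gap: 0.255
```

{"op": "servo_tool", "data": {"plan": [{"x": 0, "y": 0.013, "z": -0.01, "twist": 0}, {"x": 0, "y": 0.026, "z": -0.019, "twist": 0}, {"x": 0, "y": 0.039, "z": -0.028, "twist": 0}, {"x": 0, "y": 0.051, "z": -0.037, "twist": 0}, {"x": 0, "y": 0.063, "z": -0.046, "twist": 0}, {"x": 0, "y": 0.073, "z": -0.053, "twist": 0}, {"x": 0, "y": 0.082, "z": -0.06, "twist": 0}, {"x": 0, "y": 0.089, "z": -0.065, "twist": 0}, {"x": 0, "y": 0.094, "z": -0.069, "twist": 0}, {"x": 0, "y": 0.095, "z": -0.069, "twist": 0}]}}

```text
time: 14.68
position: [553.6, 23.2, 392.0]
ee_rot: [-2.851, 1.568, 0.006]
wrist_force: [0.3, 0.5, -4.6]
finger_gap: 0.251
```

```bash
python3 - <<'E'
from h import *
go(554.4,25,215,74)
p,d,K,T=snap("side","s7");P=cloud(d,K,T);X,Y,Z=P[...,0],P[...,1],P[...,2]
m=(np.hypot(X-563,Y-22)<60)&(Z>120)&(Z<300);q=P[m];print("z range",q[:,2].min(),q[:,2].max())
w=q[q[:,2]<240];print(w.min(0).round(),w.max(0).round(),w[:,2].min())
E
```

```text
t 14.68 pos [553.6  23.2 392. ] jaw -106.3 toolx [ 0.003  0.    -1.   ] gap 0.251 F [ 0.3  0.5 -4.6]
 shift xyz m [ 0.177  -0.0018  0.0002] twist -0.3 q6 1.79
z range 192.7154960971094 299.5999954989652
[530. -20. 193.] [597.  51. 239.] 192.7154960971094
```

{"op": "servo_tool", "data": {"plan": [{"x": 0.004, "y": -0.001, "z": 0, "twist": 0}, {"x": 0.012, "y": -0.001, "z": 0, "twist": 0}, {"x": 0.024, "y": -0.001, "z": 0, "twist": 0}, {"x": 0.039, "y": -0.001, "z": 0, "twist": 0}, {"x": 0.056, "y": -0.001, "z": 0, "twist": 0}, {"x": 0.073, "y": -0.001, "z": 0, "twist": 0}, {"x": 0.09, "y": -0.001, "z": 0, "twist": 0}, {"x": 0.107, "y": -0.001, "z": 0, "twist": 0}, {"x": 0.122, "y": -0.001, "z": 0, "twist": 0}, {"x": 0.134, "y": -0.001, "z": 0, "twist": 0}]}}

```text
time: 15.98
position: [554.0, 24.3, 256.9]
ee_rot: [-2.838, 1.568, 0.019]
wrist_force: [0.1, -0.8, -3.7]
finger_gap: 0.253
```

{"op": "servo_tool", "data": {"plan": [{"x": 0.01, "y": 0, "z": 0, "twist": 0}, {"x": 0.019, "y": 0, "z": 0, "twist": 0}, {"x": 0.027, "y": 0, "z": 0, "twist": 0}, {"x": 0.034, "y": 0, "z": 0, "twist": 0}, {"x": 0.039, "y": 0, "z": 0, "twist": 0}, {"x": 0.043, "y": 0, "z": 0, "twist": 0}, {"x": 0.045, "y": 0, "z": 0, "twist": 0}, {"x": 0.046, "y": 0, "z": 0, "twist": 0}, {"x": 0.046, "y": 0, "z": 0, "twist": 0}]}}

```text
time: 17.1
position: [554.2, 24.3, 211.0]
ee_rot: [-2.838, 1.568, 0.019]
wrist_force: [0.3, 0.2, -5.1]
finger_gap: 0.253
```

{"op": "servo_tool", "data": {"plan": [{"x": 0.002, "y": 0, "z": 0, "twist": 0}, {"x": 0.004, "y": 0, "z": 0, "twist": 0}, {"x": 0.006, "y": 0, "z": 0, "twist": 0}, {"x": 0.008, "y": 0, "z": 0, "twist": 0}, {"x": 0.01, "y": 0, "z": 0, "twist": 0}, {"x": 0.012, "y": 0, "z": 0, "twist": 0}, {"x": 0.014, "y": 0, "z": 0, "twist": 0}, {"x": 0.016, "y": 0, "z": 0, "twist": 0}, {"x": 0.016, "y": 0, "z": 0, "twist": 0}]}}

```text
time: 18.23
position: [554.1, 24.3, 194.9]
ee_rot: [-2.83, 1.568, 0.027]
wrist_force: [-0.6, -0.8, -1.8]
finger_gap: 0.253
```

```bash
python3 - <<'E'
from h import *
go(554.4,25,183,74)
E
```

```text
t 18.23 pos [554.1  24.3 194.9] jaw -106.3 toolx [ 0.003  0.    -1.   ] gap 0.253 F [-0.6 -0.8 -1.8]
 shift xyz m [ 0.0119 -0.0007 -0.    ] twist -0.3 q6 1.8
```

Load gone, so the canister stands in the tray. Lower to free the J, back out along -u, then raise.

{"op": "servo_tool", "data": {"plan": [{"x": 0.004, "y": 0, "z": 0, "twist": 0}, {"x": 0.008, "y": 0, "z": 0, "twist": 0}, {"x": 0.012, "y": 0, "z": 0, "twist": 0}, {"x": 0.015, "y": 0, "z": 0, "twist": 0}, {"x": 0.0155, "y": 0, "z": 0, "twist": 0}, {"x": 0.0155, "y": 0, "z": 0.004, "twist": 0}, {"x": 0.0155, "y": 0, "z": 0.009, "twist": 0}, {"x": 0.0155, "y": 0, "z": 0.014, "twist": 0}, {"x": 0.0155, "y": 0, "z": 0.02, "twist": 0}, {"x": 0.0155, "y": 0, "z": 0.026, "twist": 0}]}}

```text
time: 19.48
position: [528.8, 31.8, 179.5]
ee_rot: [-2.825, 1.568, 0.032]
wrist_force: [-0.2, -0.7, -1.6]
finger_gap: 0.256
```

{"op": "servo_tool", "data": {"plan": [{"x": 0, "y": 0, "z": 0.002, "twist": 0}, {"x": 0, "y": 0, "z": 0.002, "twist": 0}, {"x": -0.006, "y": 0, "z": 0.002, "twist": 0}, {"x": -0.014, "y": 0, "z": 0.002, "twist": 0}, {"x": -0.022, "y": 0, "z": 0.002, "twist": 0}, {"x": -0.032, "y": 0, "z": 0.002, "twist": 0}]}}

```text
time: 20.23
position: [526.9, 32.3, 212.2]
ee_rot: [-2.843, 1.568, 0.014]
wrist_force: [0.6, 0.2, -1.2]
finger_gap: 0.256
```

```bash
python3 - <<'E'
from h import *
go(554,25,300,74)
p,d,K,T=snap("wrist","w8");cv2.imwrite("pics/crop8.png",cv2.resize(p,(480,360))[:,:,::-1])
P=cloud(d,K,T);hsv=cv2.cvtColor(p,cv2.COLOR_RGB2HSV);X,Y,Z=P[...,0],P[...,1],P[...,2]
yel=(hsv[...,0]>20)&(hsv[...,0]<35)&(hsv[...,1]>90)&(np.hypot(X-563,Y-22)<60);q=P[yel];print(len(q),np.nanmax(q,0).round(),np.nanmin(q,0).round())
E
```

```text
t 20.23 pos [526.9  32.3 212.2] jaw -106.3 toolx [ 0.003  0.    -1.   ] gap 0.256 F [ 0.6  0.2 -1.2]
 shift xyz m [-0.0877 -0.0007 -0.0283] twist -0.3 q6 1.81
1966 [573.  79. 332.] [518. -26.   6.]
```

View pics/crop8.png

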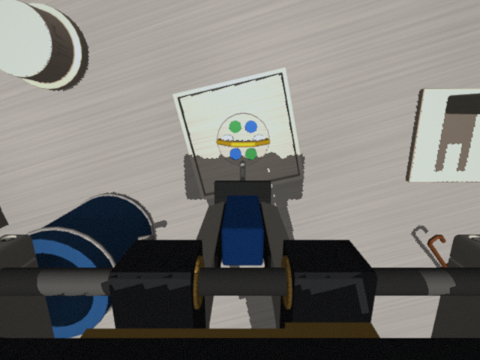

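Wrist view: the canister stands upright in the tray at (243,138) and the hook tip at (242,165) is free of the bail. Going back to the stand's open end.

{"op": "servo_tool", "data": {"plan": [{"x": -0.03, "y": 0, "z": 0, "twist": 0}, {"x": -0.065, "y": 0, "z": 0, "twist": 0}, {"x": -0.1, "y": 0.01, "z": 0.002, "twist": 0}, {"x": -0.1, "y": 0.04, "z": 0.008, "twist": 0}, {"x": -0.1, "y": 0.08, "z": 0.016, "twist": 0}, {"x": -0.1, "y": 0.125, "z": 0.024, "twist": 0}, {"x": -0.1, "y": 0.17, "z": 0.032, "twist": 0}, {"x": -0.1, "y": 0.215, "z": 0.04, "twist": 0}, {"x": -0.1, "y": 0.255, "z": 0.048, "twist": 0}, {"x": -0.1, "y": 0.285, "z": 0.054, "twist": 0}]}}

```text
time: 21.52
position: [394.3, -227.5, 313.7]
ee_rot: [-2.966, 1.564, -0.11]
wrist_force: [0.3, -0.1, -1.2]
finger_gap: 0.253
```

{"op": "servo_tool", "data": {"plan": [{"x": 0, "y": 0.01, "z": 0.002, "twist": -0.3}, {"x": 0.02, "y": 0.013, "z": 0.003, "twist": -0.3}, {"x": 0.05, "y": 0.013, "z": 0.003, "twist": -0.3}, {"x": 0.09, "y": 0.013, "z": 0.003, "twist": -0.3}, {"x": 0.125, "y": 0.013, "z": 0.003, "twist": -0.3}, {"x": 0.145, "y": 0.013, "z": 0.003, "twist": -0.3}, {"x": 0.152, "y": 0.013, "z": 0.003, "twist": -0.3}, {"x": 0.152, "y": 0.013, "z": 0.003, "twist": -0.3}, {"x": 0.152, "y": 0.013, "z": 0.003, "twist": -0.3}]}}

```text
time: 22.65
position: [389.5, -239.6, 163.1]
ee_rot: [-3.116, 1.562, -0.255]
wrist_force: [-0.0, -0.5, -0.9]
finger_gap: 0.253
```

```bash
python3 - <<'E'
from h import *
go(390.7,-237.4,158,73.7);go(467.6,-259.6,158,73.7)
E
```

```text
t 22.65 pos [ 389.5 -239.6  163.1] jaw -106.0 toolx [ 0.009 -0.002 -1.   ] gap 0.253 F [-0.  -0.5 -0.9]
 shift xyz m [ 0.0051 -0.0025 -0.0005] twist 0.3 q6 1.17
t 22.65 pos [ 389.5 -239.6  163.1] jaw -106.0 toolx [ 0.009 -0.002 -1.   ] gap 0.253 F [-0.  -0.5 -0.9]
 shift xyz m [ 0.0058 -0.0024 -0.0805] twist 0.3 q6 1.17
```

{"op": "servo_tool", "data": {"plan": [{"x": 0.004, "y": -0.0025, "z": 0, "twist": 0}, {"x": 0.005, "y": -0.0025, "z": -0.008, "twist": 0}, {"x": 0.005, "y": -0.0025, "z": -0.022, "twist": 0}, {"x": 0.005, "y": -0.0025, "z": -0.038, "twist": 0}, {"x": 0.005, "y": -0.0025, "z": -0.054, "twist": 0}, {"x": 0.005, "y": -0.0025, "z": -0.068, "twist": 0}, {"x": 0.005, "y": -0.0025, "z": -0.077, "twist": 0}, {"x": 0.005, "y": -0.0025, "z": -0.08, "twist": 0}, {"x": 0.005, "y": -0.0025, "z": -0.08, "twist": 0}]}}

```text
time: 23.78
position: [467.1, -259.3, 158.7]
ee_rot: [-3.108, 1.562, -0.246]
wrist_force: [-0.4, 0.1, -1.8]
finger_gap: 0.259
```

```bash
python3 - <<'E'
from h import *
go(467.6,-259.6,150.5,73.7)
E
```

```text
t 23.77 pos [ 467.1 -259.3  158.7] jaw -106.0 toolx [ 0.008 -0.002 -1.   ] gap 0.259 F [-0.4  0.1 -1.8]
 shift xyz m [ 0.0082  0.0002 -0.0005] twist 0.3 q6 1.24
```

{"op": "servo_tool", "data": {"plan": [{"x": 0.003, "y": 0, "z": 0, "twist": 0}, {"x": 0.005, "y": 0, "z": 0, "twist": 0}, {"x": 0.0065, "y": 0, "z": 0, "twist": 0}, {"x": 0.0075, "y": 0, "z": 0, "twist": 0}, {"x": 0.0083, "y": 0, "z": 0, "twist": 0}, {"x": 0.0083, "y": 0, "z": 0, "twist": 0}]}}

```text
time: 24.52
position: [467.1, -259.4, 150.5]
ee_rot: [-3.118, 1.562, -0.256]
wrist_force: [-1.1, 0.1, -1.1]
finger_gap: 0.252
```

{"op": "servo_tool", "data": {"plan": [{"x": 0, "y": 0, "z": 0, "twist": 0}, {"x": 0, "y": 0, "z": 0, "twist": 0}, {"x": 0, "y": 0, "z": 0, "twist": 0}, {"x": 0, "y": 0, "z": 0, "twist": 0}, {"x": 0, "y": 0, "z": 0, "twist": 0}, {"x": 0, "y": 0, "z": 0, "twist": 0}], "fingers": 0.2}}

```text
time: 25.28
position: [467.1, -259.3, 150.5]
ee_rot: [-3.114, 1.562, -0.253]
wrist_force: [0.5, -0.7, 0.8]
finger_gap: 0.599
```

{"op": "servo_tool", "data": {"plan": [{"x": -0.01, "y": 0, "z": 0, "twist": 0}, {"x": -0.03, "y": 0, "z": 0, "twist": 0}, {"x": -0.06, "y": 0, "z": 0, "twist": 0}, {"x": -0.1, "y": 0, "z": 0, "twist": 0}, {"x": -0.14, "y": 0, "z": 0, "twist": 0}, {"x": -0.16, "y": 0, "z": 0.04, "twist": 0}, {"x": -0.16, "y": 0, "z": 0.09, "twist": 0}, {"x": -0.16, "y": 0, "z": 0.12, "twist": 0}, {"x": -0.16, "y": 0, "z": 0.12, "twist": 0}]}}

```text
time: 26.4
position: [349.6, -225.6, 311.3]
ee_rot: [3.028, 1.559, -0.395]
wrist_force: [0.1, 0.1, 0.0]
finger_gap: 0.603
```

```bash
python3 - <<'E'
from h import *
go(467,-259,260,74)
for n in("top","side"):
    p,d,K,T=snap(n,n[0]+"9");P=cloud(d,K,T);hsv=cv2.cvtColor(p,cv2.COLOR_RGB2HSV);X,Y,Z=P[...,0],P[...,1],P[...,2]
    blue=(hsv[...,0]>105)&(hsv[...,0]<130)&(hsv[...,1]>130)&(np.hypot(X-467,Y+259)<60)&(Z>176)&(Z<190)
    if blue.any(): print(n,"handle",P[blue].mean(0).round(1),blue.sum())
    if n=="top":
        q=P[(np.hypot(X-563,Y-22)<60)&(Z>34)&(Z<46)];print("lid",q.mean(0).round(1),len(q),(q.max(0)-q.min(0)).round())
        for nm,x,y in(("bottle",737,-204),("stopper",734,227),("dishes",500,-509)):
            P0=cloud(*load("top0")[1:]);f=lambda A:A[(np.hypot(A[...,0]-x,A[...,1]-y)<80)&(A[...,2]>12)].mean(0).round(1)
            print(nm,f(P0),f(P))
        a=p[200:330,260:460]
    else: b=p[225:395,220:420]
cv2.imwrite("pics/crop9.png",np.hstack([cv2.resize(a,(400,260)),cv2.resize(b,(306,260))])[:,:,::-1])
E
```

```text
t 26.4 pos [ 349.6 -225.6  311.3] jaw -106.1 toolx [ 0.011 -0.005 -1.   ] gap 0.603 F [0.1 0.1 0. ]
 shift xyz m [ 0.0527 -0.0006 -0.1214] twist -0.1 q6 1.14
top handle [ 470.9 -252.8  180.7] 21
lid [560.7  19.4  40.1] 378 [68. 65. 12.]
bottle [ 739.8 -206.7   75.8] [ 739.9 -206.4   75.8]
stopper [734.5 227.   44.2] [734.4 227.1  44.2]
dishes [ 499.4 -508.    36.1] [ 499.4 -507.9   35.9]
side handle [ 466.6 -262.2  180.4] 97
```

View pics/crop9.png

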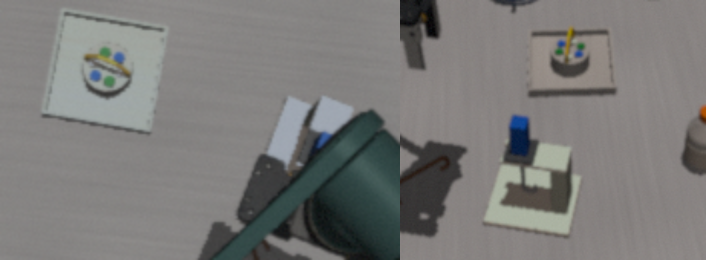

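Final view: the canister is upright in the right-hand tray at (108,65). The hook hangs in the fork at (520,150) in the side half, with its handle top at 180.5 mm as at the start. The bystanders are unmoved.

```bash
python3 -c "
from station import robot
print(robot.sign_off())"
```

```text
the job is handed in; nothing more can be done
None
```

The job is done and handed in at about 26.5 s of the 72 s allowed. I drew the canister out of the flask by its bail, set it down in the right-hand tray and unhooked it. The hook is back in the fork of its stand.

**Last checks:**
- **Canister:** it stands upright in the tray. The lid reads 40 mm high and is about 3 mm from the tray centre.
- **Hook:** the handle top is at 180.5 mm, the same as at the start, so the flange is back down on the fork.
- **Bystanders:** the bottle, stopper and dishes are within 0.3 mm of where they began.
- **Gripper:** it is open and clear, with wrist force near zero.

**Disagreements:**
- **J direction:** the J pointed towards the stand's +x, not -x as described. I confirmed this in the side view and hooked the bail from the robot's side.
- **Final hook position:** the last top view put the handle about 7 mm off from the other readings. The arm hid most of it there (21 pixels), so I went by the side view.

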